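Connect the dust adaptor to the workshop chip box

TASK

Get the chip box on the bench ready for suction: push the larger of the two stepped grey adaptors, wide mouth first, fully home on the slanted spigot, and screw the winged cap on top of the box fully shut (clockwise, up to its stop), in either order. Leave both done and let go, and leave the smaller adaptor, the mallet, the glue bottle and the sanding block where they are.

Things in the scene. Friction and masses are not known exactly. Their poses are not given: they have to be found in the camera images.
- chip_box: plywood box fixed to the bench, 210 mm deep (x -130 to +80 mm), 240 mm wide (y +-120), 110 mm high. Origin: on the bench, mid width. Its low front (-x side, towards the robot) slopes up at 35 degrees from 33 mm high to the flat top (x -20 to +80 mm, z 110 mm). Carries the spigot on the slope (y = +50) and the cap on the flat top (x = 25, y = -60)
- spigot: grey round spigot fixed on the box's slope, 42 mm diameter, 56 mm long, the last 12 mm tapering to 30 mm at the nose. Origin: centre of its root, in the face of the flat flange (80 x 85 mm, 4 mm proud) on which the adaptor comes to rest. z runs along the spigot, out of the box, leaning 35 degrees from vertical towards the box's front; y is the box's y (level)
- adaptor: larger of two loose grey stepped tube adaptors, standing on its wide mouth. 120 mm long: wide part 55 mm outside, 46 mm bore, up to 68 mm; cone to 78 mm; neck 38 mm outside, 78 to 120 mm. About 0.11 kg. Origin: centre of the wide mouth's rim; z towards the neck. The spigot enters the wide mouth, with 2 mm play all round, until the rim meets the flange: origin on spigot origin, z along z
- small_adaptor: the smaller adaptor, same shape: 95 mm long, wide part 42 mm outer diameter, neck 28 mm; loose, standing upright, not wanted. It and the larger one stand on either side of the box, either way round. Origin: centre of its wide mouth's rim, z up
- cap (a joint): turn of the screw cap about its vertical axis, rad: 0 is fully shut (hard stop), growing anticlockwise seen from above as it is loosened, up to 1.4. Starts between 0.7 and 1.3. Stays where it is left; turning takes about 0.12 N m. It is captive and does not rise
- cap_grip (a point): on the cap's axis, 8 mm below the top of its wing, to grip. The cap is a 68 mm bare metal disc (top 127 mm above the bench) with a straight black wing across it, 60 mm long, 14 mm thick, 26 mm high (top at 153 mm). The point turns with the cap: y along the wing, x across it, z up. Shut, the wing lies along the box's y, in line with dark index marks on the box top
- mallet: wooden mallet lying on the bench, about 270 mm long, head 75 x 120 x 60 mm; bystander. Origin: on the bench under its handle, 112 mm from the near face of the head; the handle points to its -x
- glue: white glue bottle with black cap, 60 mm diameter, 170 mm high, standing; bystander. Origin: centre of its underside
- sanding_block: wooden sanding block with cork sole, 70 x 110 x 38 mm, lying; bystander. Origin: centre of its underside
There are look-alikes about, which are no part of the job. What is shaped like the adaptor but green is not meant.

How it is judged:
By the outcome, as a careful person would: the job done as asked, in the order asked, and still so for the second after the job is handed in, with the robot touching nothing.
It also fails if it takes over 54 s, if anything falls off the work surface, if the arm or the gripper's body presses on something with over 40 N, if the wrist force passes 120 N, or if a joint passes its speed limit or range.

ROBOT

A 6-joint arm with a two-finger parallel gripper is mounted at the origin on the work surface. World frame = base frame: x ahead of the robot, y to its left, z up, the work surface at z = 0. Lengths are in m, angles in rad, forces in N, time in s.
With the tool pointing down it reaches from about 0.35 to 0.775 m from the base axis. Payload 5.5 kg.
Tool frame: the origin (TCP) lies at the very end of the fingers, on their centre line; the grasp point (between the pads) lies env.pinch_z behind it (env.pinch_z is the distance from the TCP to the grasp point, in m); z points along the fingers, y is the line along which they close (so a half turn about z gives the same grasp; the last joint's range is limited). The gripper opens to 85 mm and grips with 20 to 120 N. Pads are 22 mm wide; open, the fingers measure 114 mm over their backs; the gripper's body (76 mm by 85 mm) begins 54 mm behind the grasp point. The pads swing forward as they close: fully open they stand 13 mm farther back than shut.
Start: joints at [1.162, 0.313, 0.046, 1.304, 0, 1.431], TCP at [0.153, 0.554, 0.231] pointing down, gripper open.
Joint ranges: [-2.76, 2.76], [-0.86, 1.69], [-1.03, 1.26], [-2.2, 2.34], [-1.47, 1.5], [-3.14, 3.14]. Speed limits (rad/s): [2.57, 2.57, 3.14, 3.14, 3.14, 3.14].

INTERFACE

Orientations are given as a unit quaternion [w, x, y, z].
In Python, from workcell import env, eyes gives the robot as it stands.
- The arm moves only by the shell command python3 -m jog 'ROWS' [FORCE]. ROWS is JSON, one flat list of numbers, 7 for each row, row after row: the shift along the world's x, y, z as a fraction of full scale, then the turn, a rotation vector about the world's x, y, z as a fraction of full scale, then the opening, from -1 (shut) to 1 (fully open), so that 0 is half open. A call has 1 to 12 rows; each row is the pose to reach, as a shift and turn from the pose commanded when the call began, turning the shorter way round; what a row does not reach only later rows make up. Full scale, the value 1, is 20 cm for a shift and pi rad for a turn. A row lasts 1/12 s, in which the tool goes at most 41.7 mm and 7.16 degrees, less where a joint would pass 70% of its speed; a pose out of reach is approached as far as the arm can. A call with a number of a shift or a turn outside -1 to 1 is refused whole. A call with a gripper value outside its range is refused whole. The fingers move at their own pace and stop on an object; FORCE is the grip in N (left out, the last holds). Time passes only in rows, so rows that repeat a pose let the fingers close. It gives the time, the measured TCP pose, the force, the opening and the grip force at its end, in the units of the state.
- env.get_state(): the state, without advancing time (a new reading comes with each control period).
- eyes.read_camera(name): name is "scene" or "top" or "wrist"; returns (picture, depth): 420x560x3 uint8, red, green, blue; 420x560 float32, m along the optical axis (not along the pixel's ray), 0 where there is no reading.
- eyes.calibration(name): a dict with "fx", "fy", "cx", "cy" (pixels), "k1" (the pictures are not rectified: a ray, as slopes to the right and down, at radius r is drawn at 1 + k1 r^2 times it, then the intrinsics apply), "R" (3x3) and "t" (3): a world point X has camera coordinates R X + t; the wrist camera has in their place "tool_from_camera" (4x4, takes a point from camera to tool coordinates, whose origin is the TCP and whose axes are the flange's). Camera axes: x right, y down, z forward; pixel columns grow to the right and rows downward; lengths in m; the calibration is good to about 2 mm. A picture is of the moment at which its call begins: read the wrist's pose just before it. calibration takes no time and is no camera call.
- env.hand_in(): hands the job in; it is judged then, once.
The state is a dict: "clock": time; "joint_pos": joint angles; "qvel": joint speeds; "tau": joint torques, N m; "tcp_pos": TCP position; "orientation": TCP orientation; "wrist_force": force on the tool from outside, world axes, zero at the start; "ft_torque": the same for the moment, N m; "finger_gap": finger opening in m; "grip_force": force on a finger pad.
Only numpy, scipy, OpenCV 4.12 (cv2) and the standard library are available. Lean on these libraries where they do the work, as an engineer would, in place of code of your own. Each camera call takes 0.05 s, during which the arm holds its last target. There are 200 camera calls.

## Working session

There is one attempt and no reset: what is moved stays moved. The work goes in short steps, Python scripts to look and compute and a shell command to move; the robot and the scene stay as the last step left them, time stands still between calls to the robot, and variables do not carry over. Pictures are saved under pics/ and viewed, at most 10 in all, crops included, and the job is handed in when it is done.

```bash
ls; mkdir -p pics
python3 - <<'E'
from workcell import env, eyes
import cv2, numpy as np
for n in ("scene","top"):
    p,d=eyes.read_camera(n); cv2.imwrite(f"pics/{n}0.png",p[:,:,::-1]); np.savez(f"pics/{n}0.npz",p=p,d=d)
    print(n,{k:np.round(np.array(v),3).tolist() for k,v in eyes.calibration(n).items()})
print(env.pinch_z, env.get_state())
print(eyes.calibration("wrist"))
E
```

```text
pics
scene {'fx': 493.428, 'fy': 493.428, 'cx': 281.789, 'cy': 205.687, 'k1': -0.153, 'R': [[-0.846, 0.533, 0.009], [0.442, 0.71, -0.548], [-0.298, -0.459, -0.837]], 't': [0.446, -0.115, 1.392]}
top {'fx': 498.486, 'fy': 498.486, 'cx': 281.157, 'cy': 202.759, 'k1': -0.072, 'R': [[0.011, -1.0, 0.015], [-0.993, -0.012, -0.116], [0.116, -0.013, -0.993]], 't': [-0.055, 0.504, 1.41]}
0.0187 {'clock': 0.1, 'joint_pos': array([ 1.16238596e+00,  3.13910475e-01,  4.51171715e-02,  1.30359075e+00,
       -4.05388054e-05,  1.43117982e+00]), 'qvel': array([ 0.00050233, -0.00143662,  0.00209963,  0.00018104,  0.00117874,
       -0.00055315]), 'tau': array([ 1.67211983e-03, -4.81723917e+01,  2.99245155e+01,  1.27315085e-02,
       -1.74431839e-04,  1.34783772e-05]), 'tcp_pos': array([0.15255564, 0.55393617, 0.23051652]), 'orientation': array([-1.95303646e-04,  1.33992647e-01,  9.90982008e-01, -7.69729660e-04]), 'wrist_force': array([0.42004845, 0.47846239, 0.86984089]), 'ft_torque': array([-0.05747047,  0.00583626,  0.00149686]), 'grip_force': 0.0, 'finger_gap': 0.08562227293416583}
{'fx': 289.8622884149255, 'fy': 289.8622884149255, 'cx': 278.873995456285, 'cy': 210.68209453618695, 'k1': -0.04704356607806489, 'tool_from_camera': array([[-7.35966790e-04, -9.48821216e-01, -3.15812855e-01,
         8.01449157e-02],
       [ 9.99998936e-01, -3.00436865e-04, -1.42776055e-03,
        -2.44958188e-05],
       [ 1.25980768e-03, -3.15813569e-01,  9.48820427e-01,
        -1.42293447e-01],
       [ 0.00000000e+00,  0.00000000e+00,  0.00000000e+00,
         1.00000000e+00]])}
```

View pics/scene0.png

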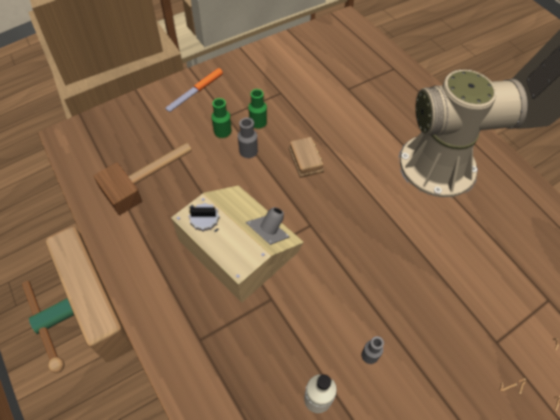

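View pics/top0.png

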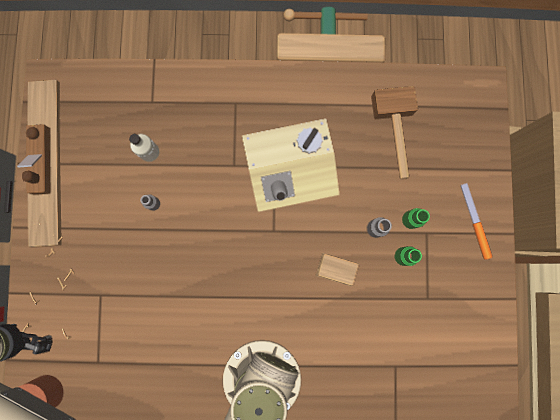

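The scene shows the big grey adaptor at top (380,227), beside green look-alikes. The small adaptor is at top (150,202), the box at about (290,165), the cap at (311,140) and the spigot at (279,190).

```bash
cat > h.py <<'E'
import numpy as np, cv2
from scipy.spatial.transform import Rotation as Ro
from workcell import env, eyes
def cam(name, st=None):
    c=eyes.calibration(name); K=np.array([[c['fx'],0,c['cx']],[0,c['fy'],c['cy']],[0,0,1]]); D=np.array([c['k1'],0,0,0.])
    if name=='wrist':
        T=np.eye(4); q=np.array(st['orientation']); T[:3,:3]=Ro.from_quat(q[[1,2,3,0]]).as_matrix(); T[:3,3]=st['tcp_pos']
        T=T@c['tool_from_camera']; return K,D,T[:3,:3],T[:3,3]
    R=np.array(c['R']); return K,D,R.T,-R.T@np.array(c['t'])
def rays(uv,C):
    s=cv2.undistortPoints(np.array(uv,float).reshape(-1,1,2),C[0],C[1])[:,0]
    return np.c_[s,np.ones(len(s))]@C[2].T
def plane(uv,z,C):
    r=rays(uv,C); return C[3]+r*((z-C[3][2])/r[:,2])[:,None]
def cloud(d,C,mask=None):
    m=d>0
    if mask is not None: m&=mask
    v,u=np.nonzero(m); r=rays(np.c_[u,v],C)
    return C[3]+r*d[v,u][:,None], np.c_[u,v]
E
python3 - <<'E'
from h import *
f=np.load('pics/top0.npz');p,d=f['p'],f['d'];C=cam('top')
hsv=cv2.cvtColor(p,cv2.COLOR_RGB2HSV)
P,uv=cloud(d,C)
Z=np.zeros(d.shape);XY=np.zeros(d.shape+(3,));XY[uv[:,1],uv[:,0]]=P;Z=XY[...,2]
print('table z',np.median(Z[240:330,120:220]))
for n,(u0,u1,v0,v1) in dict(big=(365,393,212,242),small=(138,162,190,212)).items():
    s=np.zeros(d.shape,bool);s[v0:v1,u0:u1]=1
    zz=Z[s]; print(n,'zmax',np.percentile(zz,[90,95,99]))
    m=s&(Z>np.percentile(zz,99)-.015); q=XY[m]; print(m.sum(),(q.min(0)+q.max(0))/2,np.ptp(q,axis=0))
s=np.zeros(d.shape,bool);s[110:220,235:345]=1
m=s&(abs(Z-.110)<.004); 
c=max(cv2.findContours(m.astype(np.uint8),0,2)[0],key=cv2.contourArea)
W=plane(c[:,0,:],.110,C)[:,:2].astype(np.float32); r=cv2.minAreaRect(W); print('top rect',r, cv2.boxPoints(r).round(4).tolist())
m=s&(Z>.02)&(Z<.112); W=XY[m][:,:2].astype(np.float32); print('box',cv2.minAreaRect(W))
# cap disc, wing
m=s&(abs(Z-.127)<.005); q=XY[m];print('disc',(q.min(0)+q.max(0))/2,np.ptp(q,axis=0))
m=s&(hsv[...,2]<60)&(Z>.135); q=XY[m][:,:2].astype(np.float32); print('wing',m.sum(),cv2.minAreaRect(q),Z[m].max())
E
```

```text
table z 0.0003859290705419127
big zmax [0.10774472 0.11880402 0.1232077 ]
83 [ 0.43518693 -0.3259529   0.11810791] [0.03563335 0.03656643 0.01808964]
small zmax [0.09003997 0.09417725 0.0987413 ]
60 [0.50102242 0.32876087 0.09222178] [0.02551478 0.02757397 0.01638324]
top rect ((0.6531788110733032, -0.06650510430335999), (0.11563492566347122, 0.2401086688041687), 12.614434242248535) [[0.5705000162124634, 0.03799999877810478], [0.6230000257492065, -0.19629999995231628], [0.73580002784729, -0.17100000381469727], [0.6833999752998352, 0.0632999986410141]]
box ((0.6073175072669983, -0.07717239856719971), (0.2114032804965973, 0.24088646471500397), 12.647623062133789)
disc [ 0.60668542 -0.09457115  0.12698289] [0.19603054 0.13268459 0.0098391 ]
wing 17 ((0.6662851572036743, -0.12399128079414368), (0.010464976541697979, 0.055222395807504654), 56.59444046020508) 0.15692696758436853
```

```bash
python3 -m jog '[1,-1,0.1,0,0,0.156,1, 1,-1,0.1,0,0,0.156,1, 1,-1,0.1,0,0,0.156,1, 1,-1,0.1,0,0,0.156,1, 1,-1,0.1,0,0,0.156,1, 1,-1,0.1,0,0,0.156,1, 1,-1,0.1,0,0,0.156,1, 1,-1,0.1,0,0,0.156,1]'
python3 -m jog '[0.5,-1,0,0,0,0,1, 0.5,-1,0,0,0,0,1, 0.5,-1,0,0,0,0,1, 0.5,-1,0,0,0,0,1, 0.5,-1,0,0,0,0,1, 0.5,-1,0,0,0,0,1]'
python3 -m jog '[0,-1,0,0,0,0,1, 0,-1,0,0,0,0,1, 0,-1,0,0,0,0,1, 0,-1,0,0,0,0,1, 0,-1,0,0,0,0,1, 0,-1,0,0,0,0,1, 0,-1,0,0,0,0,1]'
python3 - <<'E'
from h import *
s=env.get_state();print(s['clock'],s['tcp_pos'],s['orientation'],s['joint_pos'])
p,d=eyes.read_camera('wrist');cv2.imwrite('pics/w1.png',p[:,:,::-1]);np.savez('pics/w1.npz',p=p,d=d,t=s['tcp_pos'],q=s['orientation'])
E
```

```text
clock: 0.77
tcp_pos: [0.3566, 0.3506, 0.2514]
orientation: [0.001, -0.107, 0.994, -0.001]
wrist_force: [-0.2, 0.7, -0.1]
finger_gap: 0.0852
grip_force: 0.0
clock: 1.27
tcp_pos: [0.4543, 0.1507, 0.2509]
orientation: [0.0, -0.108, 0.994, -0.001]
wrist_force: [-0.7, 0.4, -0.5]
finger_gap: 0.0853
grip_force: 0.0
clock: 1.85
tcp_pos: [0.4525, -0.047, 0.2509]
orientation: [-0.0, -0.108, 0.994, 0.0]
wrist_force: [0.1, -0.0, 0.1]
finger_gap: 0.0853
grip_force: 0.0
1.85 [ 0.45246034 -0.04701645  0.25090688] [-3.90579846e-04 -1.08351126e-01  9.94112541e-01  3.69644669e-04] [-2.80584646e-01  7.55751696e-02 -2.01687373e-01  1.29453703e+00
  3.87641473e-04 -4.97713392e-01]
```

View pics/w1.png

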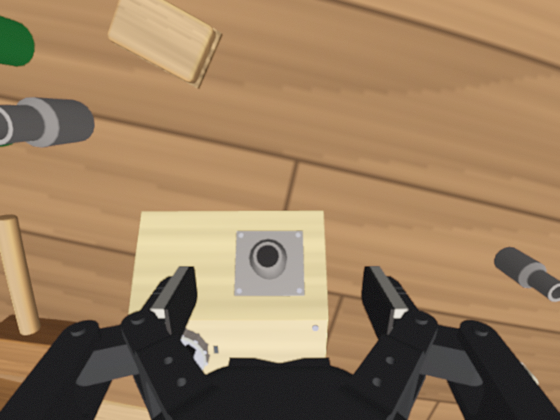

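Wrist view: the flange is at (236–304, 231–296), the spigot nose at about (268,257) and the big adaptor at the left, (50,120). The box edges line up with the image, so the yaw is good.

Run:
```python
from h import *
f=np.load('pics/w1.npz');p,d=f['p'],f['d'];C=cam('wrist',dict(tcp_pos=f['t'],orientation=f['q']))
hsv=cv2.cvtColor(p,cv2.COLOR_RGB2HSV)
s=np.zeros(d.shape,bool);s[205:320,200:335]=1
ye=cv2.morphologyEx((s&(hsv[...,1]<60)).astype(np.uint8),cv2.MORPH_OPEN,np.ones((3,3)))
c=max(cv2.findContours(ye,0,2)[0],key=cv2.contourArea);print('grey bbox',cv2.boundingRect(c),cv2.minAreaRect(c))
P,uv=cloud(d,C,s)
yaw=np.radians(12.65);B=Ro.from_euler('z',yaw).as_matrix();O=np.array([.6317,-.0717,0])
L=(P-O)@B
# slope plane height: n
n=np.array([-np.sin(np.radians(35)),0,np.cos(np.radians(35))]);h=(L-[-.130,0,.033])@n
g=ye[uv[:,1],uv[:,0]]>0
fl=g&(abs(h-np.median(h[g&(h<.012)]))<.004);A=L[fl];print('flange h',np.median(h[fl]),'n',fl.sum())
e=A-A.mean(0);print('normal',np.linalg.svd(e,full_matrices=False)[2][2])
print('slope wood h',np.median(h[~g&(abs(h)<.01)]))
ax=np.array([np.cos(np.radians(35)),0,np.sin(np.radians(35))])
u=A@ax;print('flange along',np.percentile(u,[.5,99.5]),'y',np.percentile(A[:,1],[.5,99.5]))
print('h max',np.percentile(h[g],[97,99]))
for lo in (.04,.05):
  k=g&(h>lo)&(h<.066);q=L[k];print(lo,k.sum(),'spig along',(q@ax).min(),(q@ax).max(),'y',q[:,1].min(),q[:,1].max())
# contour of flange via rays on the plane h=4mm
hull=cv2.boxPoints(cv2.minAreaRect(c));r=rays(hull,C)@B;c0=(C[3]-O)@B
X=c0+r*((.004-(c0-[-.130,0,.033])@n)/(r@n))[:,None];print('flange corners',X.round(4).tolist(),'centre',X.mean(0), 'along',(X@ax).mean())
```

```text
grey bbox (234, 231, 71, 65) ((269.0, 263.0), (64.0, 70.0), 90.0)
flange h 0.0038655466167433973 n 3248
normal [ 0.5720528  -0.00257304 -0.82021276]
slope wood h -0.00013683569280032815
flange along [-0.05987568  0.01867601] y [0.00762941 0.09245878]
h max [0.06092388 0.06140213]
0.04 1156 spig along -0.0408048748023171 0.00011735511945248492 y 0.028686615348431265 0.07002144931880804
0.05 1047 spig along -0.040388284952848574 -0.000530455642643756 y 0.030066027521215184 0.06891231570583953
flange corners [[-0.1096, 0.0052, 0.0521], [-0.1094, 0.0942, 0.0523], [-0.0452, 0.0921, 0.0973], [-0.0454, 0.0083, 0.0972]] centre [-0.07739292  0.04993174  0.07471898] along -0.020539521058394947
```

```bash
python3 -m jog '[0,-1,0,0,0,0,0.41, 0,-1,0,0,0,0,0.41, 0,-1,0,0,0,0,0.41, 0,-1,0,0,0,0,0.41, 0,-1,0,0,0,0,0.41, 0,-1,0,0,0,0,0.41]' | head -2
python3 -m jog '[-0.08,-0.4,-0.1,0,0,0,0.41, -0.08,-0.4,-0.1,0,0,0,0.41, -0.08,-0.4,-0.1,0,0,0,0.41, -0.08,-0.4,-0.1,0,0,0,0.41, -0.08,-0.4,-0.1,0,0,0,0.41]'
python3 - <<'E'
from h import *
s=env.get_state();print(s['clock'],s['tcp_pos'],s['joint_pos'])
p,d=eyes.read_camera('wrist');cv2.imwrite('pics/w2.png',p[:,:,::-1]);np.savez('pics/w2.npz',p=p,d=d,t=s['tcp_pos'],q=s['orientation'])
C=cam('wrist',s);P,uv=cloud(d,C)
k=(abs(P[:,0]-.435)<.05)&(abs(P[:,1]+.326)<.05)&(P[:,2]<.13)
for lo,hi in((.117,.124),(.08,.117),(.01,.066)):
  m=k&(P[:,2]>lo)&(P[:,2]<hi);q=P[m];print(lo,m.sum(),q.min(0),q.max(0),(q.min(0)+q.max(0))/2)
E
```

```text
clock: 2.4
tcp_pos: [0.4537, -0.2494, 0.2506]
clock: 2.82
tcp_pos: [0.4372, -0.3238, 0.231]
orientation: [-0.0, -0.111, 0.994, 0.001]
wrist_force: [-0.2, -0.4, -0.0]
finger_gap: 0.0599
grip_force: 0.0
2.8167 [ 0.43720927 -0.32383466  0.23099991] [-7.85461376e-01  2.54388636e-01 -3.43745676e-02  1.28368237e+00
  6.72786975e-04 -1.00818859e+00]
0.117 545 [ 0.41785963 -0.34868839  0.11703477] [ 0.45489086 -0.31099526  0.12140011] [ 0.43637525 -0.32984182  0.11921744]
0.08 655 [ 0.41770979 -0.3486769   0.08021186] [ 0.45161755 -0.31197515  0.11696747] [ 0.43466367 -0.33032603  0.09858967]
0.01 501 [ 0.40917612 -0.35715845  0.01014762] [ 0.45983592 -0.30610593  0.06598586] [ 0.43450602 -0.33163219  0.03806674]
```

View pics/w2.png

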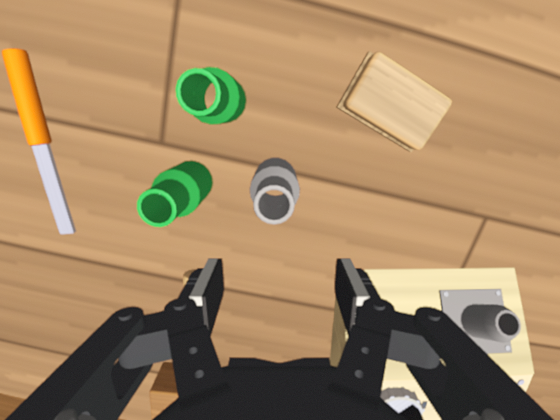

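The grey adaptor's neck rim is at (273,203), between the fingers, with the green ones well clear. Its centre is at (0.436, -0.330). I'll descend and grip.

```bash
python3 -m jog '[-0.005,-0.03,-0.2,0,0,0,0.41, -0.005,-0.03,-0.4,0,0,0,0.41, -0.005,-0.03,-0.6,0,0,0,0.41, -0.005,-0.03,-0.74,0,0,0,0.41, -0.005,-0.03,-0.74,0,0,0,0.41, -0.005,-0.03,-0.74,0,0,0,0.41, -0.005,-0.03,-0.74,0,0,0,-1, -0.005,-0.03,-0.74,0,0,0,-1, -0.005,-0.03,-0.74,0,0,0,-1, -0.005,-0.03,-0.74,0,0,0,-1, -0.005,-0.03,-0.74,0,0,0,-1, -0.005,-0.03,-0.74,0,0,0,-1]' 70
```

```text
clock: 3.87
tcp_pos: [0.4374, -0.3328, 0.0863]
orientation: [0.002, -0.111, 0.994, -0.002]
wrist_force: [-0.1, 1.3, 7.9]
finger_gap: 0.0371
grip_force: 69.6
```

```bash
python3 -m jog '[0,0,0.2,0,0,0,-1, 0,0,0.4,0,0,0,-1, 0,0,0.6,0,0,0,-1, 0,0.15,0.8,0,0,0,-1, 0,0.35,0.8,0,0,0,-1, 0,0.55,0.8,0,0,0,-1, 0,0.75,0.8,0,0,0,-1, 0,0.95,0.8,0,0,0,-1, 0,1,0.8,0,0,0,-1]'
python3 -m jog '[0.02,0.1,0,0.0085,-0.038,0,-1, 0.04,0.2,0,0.017,-0.076,0,-1, 0.06,0.3,-0.05,0.0255,-0.114,0,-1, 0.08,0.36,-0.1,0.034,-0.152,0,-1, 0.1,0.36,-0.15,0.0426,-0.1897,0,-1, 0.1,0.36,-0.15,0.0426,-0.1897,0,-1, 0.1,0.36,-0.15,0.0426,-0.1897,0,-1, 0.1,0.36,-0.15,0.0426,-0.1897,0,-1, 0.1,0.36,-0.15,0.0426,-0.1897,0,-1]'
python3 - <<'E'
from h import *
s=env.get_state();print(s['clock'],s['tcp_pos'],s['joint_pos'])
q=s['orientation'];R=Ro.from_quat(q[[1,2,3,0]]).as_matrix();print(R)
p,d=eyes.read_camera('wrist');cv2.imwrite('pics/w3.png',p[:,:,::-1]);np.savez('pics/w3.npz',p=p,d=d,t=s['tcp_pos'],q=s['orientation'])
a=np.array([-.5597,-.1256,.8192]);root=np.array([.5453,-.0398,.0748])
rim=s['tcp_pos']+.0863*R[:,2];v=rim-root;print('rim along',v@a,'lateral',v-(v@a)*a)
E
```

```text
clock: 4.62
tcp_pos: [0.4348, -0.127, 0.245]
orientation: [0.001, -0.112, 0.994, 0.001]
wrist_force: [-1.2, 0.9, -1.4]
finger_gap: 0.0369
grip_force: 70.6
clock: 5.37
tcp_pos: [0.4594, -0.0623, 0.2182]
orientation: [0.301, -0.106, 0.947, 0.031]
wrist_force: [0.3, 0.1, -0.2]
finger_gap: 0.0363
grip_force: 70.6
5.3667 [ 0.45935902 -0.06225767  0.21816713] [-0.59221201 -0.30396612 -0.78001961  0.63992209  0.42858167 -0.71435965]
[[-0.79651123 -0.21916923  0.56350218]
 [-0.18231735  0.97566996  0.12177242]
 [-0.57648092 -0.00574313 -0.81709043]]
rim along 0.08206412555979466 lateral [ 0.00862055 -0.00164145  0.00562529]
```

View pics/w3.png

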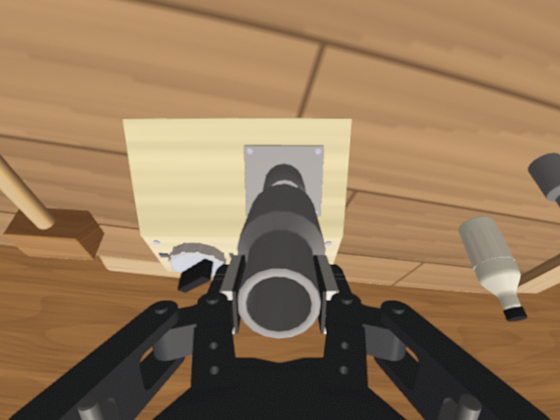

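The adaptor is held by the neck, its rim at (280,303), and the spigot is visible just beyond the mouth at (283,178). I'll check its position in the hand from the same picture.

Run:
```python
from h import *
f=np.load('pics/w3.npz');p,d=f['p'],f['d'];c=eyes.calibration('wrist');T=c['tool_from_camera']
K=np.array([[c['fx'],0,c['cx']],[0,c['fy'],c['cy']],[0,0,1]]);C=(K,np.array([c['k1'],0,0,0.]),T[:3,:3],T[:3,3])
s=np.zeros(d.shape,bool);s[150:345,234:328]=1
P,uv=cloud(d,C,s)
for lo,hi in((-.045,-.031),(-.03,-.022),(.02,.04),(.04,.06),(.06,.075)):
  k=(P[:,2]>lo)&(P[:,2]<hi)&(abs(P[:,0])<.035)&(abs(P[:,1])<.03);q=P[k]
  if len(q)<9: continue
  # circle fit in x,y
  A=np.c_[2*q[:,:2],np.ones(len(q))];x=np.linalg.lstsq(A,(q[:,:2]**2).sum(1),rcond=None)[0]
  print(lo,len(q),'minmax',q.min(0).round(4),q.max(0).round(4),'circ',x[:2].round(4),np.sqrt(x[2]+x[:2]@x[:2]).round(4))
```

```text
-0.045 2835 minmax [-0.0184 -0.0205 -0.0436] [ 0.0197  0.0206 -0.031 ] circ [ 0.0011 -0.0003] 0.0174
-0.03 1495 minmax [-0.015  -0.0215 -0.03  ] [ 0.0197  0.0219 -0.022 ] circ [ 0.0032 -0.0002] 0.0172
0.02 765 minmax [-0.0231 -0.0249  0.02  ] [0.0283 0.0254 0.04  ] circ [0.0028 0.0005] 0.0254
0.04 496 minmax [ 0.0112 -0.0242  0.0401] [0.0282 0.0262 0.0599] circ [0.0007 0.001 ] 0.0272
0.06 290 minmax [ 0.0117 -0.0234  0.0601] [0.0284 0.0268 0.0749] circ [0.0009 0.0014] 0.0272
```

```bash
python3 -m jog '[-0.039,0.002,-0.026,0,0,0,-1, -0.039,0.002,-0.026,0,0,0,-1, 0.017,0.015,-0.108,0,0,0,-1, 0.03,0.018,-0.128,0,0,0,-1, 0.05,0.022,-0.157,0,0,0,-1, 0.07,0.027,-0.187,0,0,0,-1, 0.07,0.027,-0.187,0,0,0,-1]'
python3 - <<'E'
from h import *
s=env.get_state()
q=s['orientation'];R=Ro.from_quat(q[[1,2,3,0]]).as_matrix()
a=np.array([-.5597,-.1256,.8192]);root=np.array([.5453,-.0398,.0748])
rim=s['tcp_pos']+R@[.0008,.0012,.0863];v=rim-root;print('rim along',v@a,'lateral',v-(v@a)*a, 'z',R[:,2],'F',s['wrist_force'])
E
```

```text
clock: 6.0
tcp_pos: [0.4719, -0.0557, 0.1771]
orientation: [0.3, -0.106, 0.947, 0.031]
wrist_force: [6.1, -3.4, -2.7]
finger_gap: 0.0364
grip_force: 70.1
rim along 0.040544913474749436 lateral [-0.00310025  0.00087263 -0.00199073] z [ 0.56224679  0.12313908 -0.81775015] F [ 6.09141711 -3.40467272 -2.72130253]
```

```bash
python3 -m jog '[0.013,-0.003,0.008,0,0,0,-1, 0.027,0.001,-0.012,0,0,0,-1, 0.04,0.004,-0.033,0,0,0,-1, 0.055,0.007,-0.053,0,0,0,-1, 0.07,0.011,-0.074,0,0,0,-1, 0.085,0.014,-0.096,0,0,0,-1, 0.097,0.016,-0.115,0,0,0,-1, 0.097,0.016,-0.115,0,0,0,-1]'
python3 - <<'E'
from h import *
s=env.get_state()
q=s['orientation'];R=Ro.from_quat(q[[1,2,3,0]]).as_matrix()
a=np.array([-.5597,-.1256,.8192]);root=np.array([.5453,-.0398,.0748])
rim=s['tcp_pos']+R@[.0008,.0012,.0863];v=rim-root;print('rim along',v@a,'lateral',v-(v@a)*a, 'z',R[:,2],'F',s['wrist_force']@np.c_[a,[.799,.18,.574],[-.219,.976,0]])
E
```

```text
clock: 6.67
tcp_pos: [0.4899, -0.0515, 0.1525]
orientation: [0.299, -0.105, 0.948, 0.033]
wrist_force: [6.6, -4.4, -1.8]
finger_gap: 0.0363
grip_force: 70.1
rim along 0.009808196395966147 lateral [-0.00251183  0.00134306 -0.00151177] z [ 0.55996893  0.12478874 -0.819062  ] F [-4.64707114  3.44950986 -5.78435723]
```

```bash
python3 -m jog '[0.017,-0.004,-0.01,0,0,0,-1, 0.026,-0.002,-0.024,0,0,0,-1, 0.034,0,-0.037,0,0,0,-1, 0.04,0.001,-0.045,0,0,0,-1, 0.046,0.001,-0.053,0,0,0,-1, 0.046,0.001,-0.053,0,0,0,-1]'
cat > chk.py <<'E'
from h import *
s=env.get_state()
q=s['orientation'];R=Ro.from_quat(q[[1,2,3,0]]).as_matrix()
a=np.array([-.5597,-.1256,.8192]);root=np.array([.5453,-.0398,.0748])
rim=s['tcp_pos']+R@[.0008,.0012,.0863];v=rim-root;print('rim along',v@a,'lateral',v-(v@a)*a, 'z',R[:,2],'F',s['wrist_force']@np.c_[a,[.799,.18,.574],[-.219,.976,0]])
E
python3 chk.py
```

```text
clock: 7.17
tcp_pos: [0.4969, -0.0483, 0.1446]
orientation: [0.3, -0.106, 0.947, 0.035]
wrist_force: [-46.8, 1.7, 50.9]
finger_gap: 0.0367
grip_force: 76.4
rim along -0.0009458154086321328 lateral [-0.00149557  0.00364769 -0.0004624 ] z [ 0.56021144  0.1306192  -0.81798641] F [67.63609981 -7.88085511 11.91499909]
```

Seated: the rim reached the root within 1 mm under 68 N of axial force. I'll release and back out along the axis.

```bash
python3 -m jog '[-0.008,-0.002,0.012,0,0,0,-1, -0.008,-0.002,0.012,0,0,0,1, -0.008,-0.002,0.012,0,0,0,1, -0.008,-0.002,0.012,0,0,0,1, -0.008,-0.002,0.012,0,0,0,1, -0.008,-0.002,0.012,0,0,0,1, -0.04,-0.009,0.059,0,0,0,1, -0.1,-0.022,0.146,0,0,0,1, -0.18,-0.04,0.26,0,0,0,1, -0.26,-0.058,0.38,0,0,0,1, -0.26,-0.058,0.38,0,0,0,1, -0.26,-0.058,0.38,0,0,0,1]'
python3 - <<'E'
from h import *
s=env.get_state()
p,d=eyes.read_camera('wrist');cv2.imwrite('pics/w4.png',p[:,:,::-1]);np.savez('pics/w4.npz',p=p,d=d,t=s['tcp_pos'],q=s['orientation'])
C=cam('wrist',s);P,uv=cloud(d,C)
a=np.array([-.5597,-.1256,.8192]);root=np.array([.5453,-.0398,.0748])
b=np.array([[.799,.18,.574],[-.219,.976,0]]).T
V=P-root;h=V@a;L=V@b;k=(np.hypot(*L.T)<.035)
print('h max',np.percentile(h[k&(h<.135)],[95,99,99.8]))
for lo,hi in((.11,.13),(.08,.11),(.03,.065)):
  m=k&(h>lo)&(h<hi);print(lo,m.sum(),L[m].min(0),L[m].max(0))
w=(abs(P[:,2]-.152)<.006)&(np.hypot(P[:,0]-.669,P[:,1]+.125)<.05);print('wing',w.sum(),cv2.minAreaRect(P[w][:,:2].astype(np.float32)) if w.sum()>5 else '')
E
```

```text
clock: 8.17
tcp_pos: [0.447, -0.0634, 0.2198]
orientation: [0.3, -0.105, 0.948, 0.032]
wrist_force: [1.0, -0.3, -0.0]
finger_gap: 0.0854
grip_force: 0.0
h max [0.12021312 0.12087128 0.12124831]
0.11 1116 [-0.02244303 -0.01840576] [0.01534035 0.01913296]
0.08 874 [-0.02208058 -0.01863813] [0.01222605 0.01768606]
0.03 704 [-0.03000214 -0.02443564] [0.02088509 0.02527504]
wing 161 ((0.6547220349311829, -0.11698488891124725), (0.014075815677642822, 0.031067736446857452), 56.38235855102539)
```

View pics/w4.png

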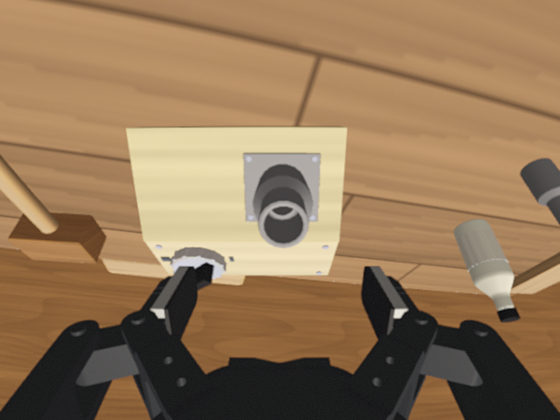

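Picture w4 shows the adaptor seated on the flange, its neck rim at (283,222). Its top is 120 mm along the spigot axis, so it is fully home. Next is the cap: the wing runs at 146.5°, so it needs about 44° clockwise.

```bash
python3 -m jog '[0,0,0.15,0,0,0,1, 0.05,-0.02,0.3,-0.0085,0.038,0,1, 0.2,-0.06,0.3,-0.017,0.076,0,1, 0.35,-0.1,0.3,-0.0255,0.114,0,1, 0.5,-0.15,0.3,-0.034,0.152,0,1, 0.5,-0.15,0.3,-0.0426,0.1897,0,1, 0.5,-0.15,0.3,-0.0426,0.1897,0,1, 0.5,-0.15,0.3,-0.0426,0.1897,0,1]'
python3 -m jog '[0.2,-0.05,-0.05,0,0,-0.038,1, 0.4,-0.1,-0.1,0,0,-0.076,1, 0.6,-0.15,-0.15,0,0,-0.114,1, 0.6,-0.16,-0.15,0,0,-0.152,1, 0.6,-0.16,-0.15,0,0,-0.19,1, 0.6,-0.16,-0.15,0,0,-0.228,1, 0.6,-0.16,-0.15,0,0,-0.257,1, 0.6,-0.16,-0.15,0,0,-0.257,1, 0.6,-0.16,-0.15,0,0,-0.257,1]'
python3 - <<'E'
from h import *
s=env.get_state();q=s['orientation'];R=Ro.from_quat(q[[1,2,3,0]]).as_matrix()
p,d=eyes.read_camera('wrist');cv2.imwrite('pics/w5.png',p[:,:,::-1])
C=cam('wrist',s);P,uv=cloud(d,C)
print(s['tcp_pos'],R[:,2],'tool y deg',np.degrees(np.arctan2(R[1,1],R[0,1])),s['joint_pos'])
near=np.hypot(P[:,0]-.669,P[:,1]+.125)<.05
w=near&(abs(P[:,2]-.152)<.005);print('wing',w.sum(),cv2.minAreaRect(P[w][:,:2].astype(np.float32)))
w=near&(abs(P[:,2]-.127)<.003);print('disc',w.sum(),P[w].min(0),P[w].max(0))
E
```

```text
clock: 8.88
tcp_pos: [0.548, -0.0915, 0.2727]
orientation: [-0.004, -0.112, 0.994, 0.002]
wrist_force: [0.0, -0.4, -0.0]
finger_gap: 0.0856
grip_force: 0.0
clock: 9.63
tcp_pos: [0.6653, -0.1244, 0.2494]
orientation: [0.001, 0.288, 0.958, 0.0]
wrist_force: [0.1, -0.5, 0.4]
finger_gap: 0.0851
grip_force: 0.0
[ 0.66527019 -0.12437281  0.24938591] [ 2.07527913e-03 -1.30067149e-05 -9.99997847e-01] tool y deg 56.54203382654366 [-3.03569930e-01  5.20726414e-01  4.02977106e-01  1.45106274e+00
  6.07948751e-04  2.80383329e-01]
wing 1032 ((0.6681898236274719, -0.12446179240942001), (0.013985496014356613, 0.05926952883601189), 58.260108947753906)
disc 2822 [ 0.63230868 -0.16075877  0.12401771] [ 0.70499012 -0.08833213  0.12999634]
```

View pics/w5.png

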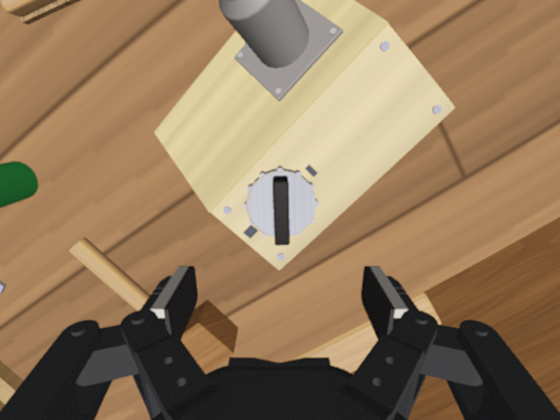

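The wing's black bar is at (281,210) and lines up between the fingers. The index marks are at (311,171) and (251,231), agreeing with a clockwise turn of about 45°. I'll descend and grip.

```bash
python3 -m jog '[0.015,0,-0.2,0,0,0.009,0, 0.015,0,-0.4,0,0,0.009,0, 0.015,0,-0.5,0,0,0.009,0, 0.015,0,-0.55,0,0,0.009,0, 0.015,0,-0.585,0,0,0.009,0, 0.015,0,-0.585,0,0,0.009,0, 0.015,0,-0.585,0,0,0.009,-1, 0.015,0,-0.585,0,0,0.009,-1, 0.015,0,-0.585,0,0,0.009,-1, 0.015,0,-0.585,0,0,0.009,-1, 0.015,0,-0.585,0,0,0.009,-1, 0.015,0,-0.585,0,0,0.009,-1]' 90
```

```text
clock: 10.68
tcp_pos: [0.6704, -0.1253, 0.1339]
orientation: [0.002, 0.275, 0.961, -0.0]
wrist_force: [-1.8, -1.8, 6.3]
finger_gap: 0.0119
grip_force: 89.2
```

```bash
python3 -m jog '[0,0,0,0,0,-0.03,-1, 0,0,0,0,0,-0.06,-1, 0,0,0,0,0,-0.09,-1, 0,0,0,0,0,-0.12,-1, 0,0,0,0,0,-0.15,-1, 0,0,0,0,0,-0.18,-1, 0,0,0,0,0,-0.21,-1, 0,0,0,0,0,-0.235,-1, 0,0,0,0,0,-0.25,-1, 0,0,0,0,0,-0.265,-1, 0,0,0,0,0,-0.276,-1, 0,0,0,0,0,-0.276,-1]'
python3 - <<'E'
from h import *
s=env.get_state();q=s['orientation'];R=Ro.from_quat(q[[1,2,3,0]]).as_matrix()
print(np.degrees(np.arctan2(R[1,1],R[0,1])),s['ft_torque'],s['wrist_force'],s['joint_pos'])
E
```

```text
clock: 11.68
tcp_pos: [0.6689, -0.1263, 0.134]
orientation: [0.002, 0.653, 0.757, -0.002]
wrist_force: [-6.3, -5.7, 8.8]
finger_gap: 0.0123
grip_force: 96.7
8.436726890306732 [-1.11193349  1.4025534   1.76843392] [-6.32060631 -5.73949383  8.81547965] [-0.30261302  0.55678126  0.18062342  1.19275086 -0.00413829  1.12093051]
```

The torque rose to 1.8 N m, so the cap is at its stop. I'll release, rise and check.

```bash
python3 -m jog '[0,0,0,0,0,0,1, 0,0,0,0,0,0,1, 0,0,0,0,0,0,1, 0,0,0,0,0,0,1, 0,0,0,0,0,0,1, 0,0,0.1,0,0,0,1, 0,0,0.3,0,0,0,1, 0,0,0.5,0,0,0,1, 0,0,0.6,0,0,0,1, 0,0,0.6,0,0,0,1]'
python3 - <<'E'
from h import *
s=env.get_state()
p,d=eyes.read_camera('wrist');cv2.imwrite('pics/w6.png',p[:,:,::-1])
C=cam('wrist',s);P,uv=cloud(d,C)
near=np.hypot(P[:,0]-.669,P[:,1]+.125)<.05
w=near&(abs(P[:,2]-.152)<.005);print('wing',w.sum(),cv2.minAreaRect(P[w][:,:2].astype(np.float32)))
w=(abs(P[:,2]-.110)<.003)&(np.hypot(P[:,0]-.66,P[:,1]+.07)<.15);print('top',cv2.minAreaRect(P[w][:,:2].astype(np.float32)))
p,d=eyes.read_camera('top');C=cam('top');P,uv=cloud(d,C);a=np.array([-.5597,-.1256,.8192]);b=np.array([[.799,.18,.574],[-.219,.976,0]]).T
V=P-[.5453,-.0398,.0748];h=V@a;k=(np.hypot(*(V@b).T)<.03)&(h<.14);print('adaptor top h',np.percentile(h[k],[95,99]))
E
```

```text
clock: 12.52
tcp_pos: [0.6718, -0.125, 0.2582]
orientation: [0.005, 0.654, 0.757, 0.002]
wrist_force: [-0.1, 0.6, 0.9]
finger_gap: 0.0857
grip_force: 0.0
wing 991 ((0.6684952974319458, -0.12392843514680862), (0.014035477302968502, 0.059640493243932724), 12.504743576049805)
top ((0.6201016902923584, -0.07409469783306122), (0.1834590882062912, 0.23963278532028198), 12.380265235900879)Traceback (most recent call last):
  File "<stdin>", line 9, in <module>
    return _quantile_unchecked(
        a, q, axis, out, overwrite_input, method, keepdims, weights)
    return _ureduce(a,
                    func=_quantile_ureduce_func,
    ...<5 lines>...
                    overwrite_input=overwrite_input,
                    method=method)
    r = func(a, **kwargs)
    result = _quantile(arr,
                       quantiles=q,
    ...<2 lines>...
                       out=out,
                       weights=wgt)
    slices_having_nans = np.isnan(arr[-1, ...])
                                  ~~~^^^^^^^^^
IndexError: index -1 is out of bounds for axis 0 with size 0
```

View pics/w6.png

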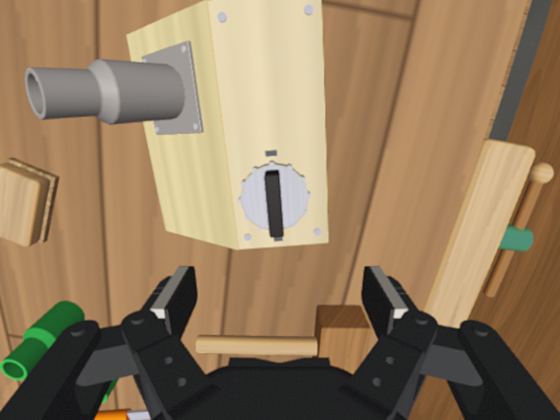

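Picture w6 shows the wing at (274,203) in line with the index marks at (271,153) and (278,239): 12.5° against the box's 12.4–12.65°. The adaptor sits flush on its flange at (190,85). The top camera's check of it was blocked by the arm, but this view shows it seated, and the gripper is clear.

```bash
python3 -c "
from workcell import env
print(env.hand_in())"
```

```text
the job is handed in; nothing more can be done
None
```

The larger grey adaptor is fully home on the spigot and the winged cap is shut against its stop; both are released, nothing else was moved, and the job was handed in at about 12.6 s.

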